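# Loosen the knurled locking ring two turns and push the length stop home

### The arm

A 6-joint arm with a two-finger parallel gripper is mounted at the origin on the work surface. World frame = base frame: x ahead of the robot, y to its left, z up, the work surface at z = 0. Lengths are in m, angles in rad, forces in N, time in s.
With the tool pointing down it reaches from about 0.25 to 0.775 m from the base axis. Payload 4 kg.
Tool frame: the origin (TCP) lies on the centre line of the jaws, within the pads' length; the fingertips stand 8 mm ahead of it and the grasp point (between the pads) lies 11 mm behind it; z points along the fingers, y is the direction in which the jaws open and shut (so a half turn about z gives the same grasp; the last joint's range is limited). The gripper opens to 94 mm and grips with 3 to 60 N. Pads are 16 mm wide; open, the fingers measure 119 mm over their backs; the gripper's body (75 mm by 177 mm) begins 78 mm behind the grasp point.
Start: joints at [-1.443, 0.087, 1.371, -0, 1.684, -0.103], TCP at [0.126, -0.535, 0.214] pointing down, gripper open.
Joint ranges: [-3.1, 3.1], [-0.76, 2.03], [0.27, 2.55], [-1.08, 4.22], [0.17, 2.65], [-2.57, 2.57]. Speed limits (rad/s): [2.79, 2.79, 3.14, 3.14, 3.14, 3.14].

### API

Orientations are given as [roll, pitch, yaw] about the fixed x, y, z axes, in that order (R = Rz(yaw) Ry(pitch) Rx(roll)).
In Python, from bench import * gives the robot as it stands.
- The arm moves only by the tool step_arm, never from a script. Its argument "steps" is a list of rows, each an object of numbers: "jaw": the opening, from 0 (shut) to 1 (fully open); "tx", "ty", "tz": the shift along the tool's x, y, z in m; "ax", "ay", "az": the turn, a rotation vector about the tool's x, y, z in rad. In form: [{"jaw": .., "tx": .., "ty": .., "tz": .., "ax": .., "ay": .., "az": ..}, ...]. A call has 1 to 8 rows; each row is the pose to reach, as a shift and turn from the pose measured when the call began, along the tool's axes at that moment; what a row does not reach only later rows make up. A row lasts 1/10 s, in which the tool goes at most 50 mm and 8.59 degrees, less where a joint would pass 70% of its speed; a pose out of reach is approached as far as the arm can. A call with a gripper value outside its range is refused whole. The fingers move at their own pace and stop on an object; the grip force is fixed at half the most. Time passes only in rows, so rows that repeat a pose let the fingers close. It gives the time, the measured TCP pose, the force and the opening at its end, in the units of the state.
- get_obs(): the state, without advancing time (a new reading comes with each control period).
- snapshot(name): name is "side" or "top"; returns (picture, depth): 400x640x3 uint8, red, green, blue; 400x640 float32, m along the optical axis (not along the pixel's ray), 0 where there is no reading.
- camera_model(name): a dict with "intrinsics" (3x3 intrinsics, pixels), "origin" and "orientation" of the camera in the world. Camera axes: x right, y down, z forward; pixel columns grow to the right and rows downward; lengths in m; the calibration is good to about 2 mm. A picture is of the moment at which its call begins. camera_model takes no time and is no camera call.
- close_job(): hands the job in, once; it reports no verdict.
Trained networks look in the newest picture that a camera, given by its name, has taken for a name from the list of things; names that differ only in an ending like _2 or _b are one class to them, and where a whole thing is asked for, a point or a joint stands for the part that bears it (a point fixed in the world has none). Each returns a list of dicts, best first, with "confidence" (0 to 1); they miss things now and then, are a little off and sometimes report something else, mostly with a low value. They report only what shows in the picture. A call takes as long as a camera call.
- silhouettes(camera, query): "pixels" (400x640 bool, what is visible of it) and "rect" ([left, top, right, bottom] in pixels, round what is visible of it).
The state is a dict: "time": time; "joint_positions": joint angles; "qvel": joint speeds; "joint_torque": joint torques, N m; "tool_pos": TCP position; "ee_rot": TCP orientation; "wrist_force": force on the tool from outside, world axes, zero at the start; "wrist_torque": the same for the moment, N m; "width": finger opening in m.
Only numpy, scipy, OpenCV 4.12 (cv2) and the standard library are available. Lean on these libraries where they do the work, as an engineer would, in place of code of your own. Each camera call takes 0.05 s, during which the arm holds its last target. There are 200 camera calls.

### The job

Free the length stop on the green fixture: with a fingertip, roll the knurled locking ring loose (its top moves away from the robot, i.e. counter-clockwise seen from the red pad's end) until its white line, which starts just past the yellow pointer, has come back round to the pointer for the second time. Only then push on the red pad's outer face with your fingers until the brass stop meets the end of the aluminium tube, leaving the ring as set. Grip and lift nothing, touch the stop only on that red face, leave everything else on the bench where it is, and finish with the hand clear.

Things in the scene. Friction and masses are not known exactly. Their poses are not given: they have to be found in the camera images.
- stop_fixture: fixed green base plate 110 x 360 x 12 mm (local x -55 to 55, y -230 to 130) carrying along one level axis (local y, x = 0, 75 mm above the bench), from +y to -y: red push pad, dark knurled ring, grey housing, brass stop, aluminium tube. Origin on the bench; local x roughly away from the robot, y roughly to its left, z up; yaw -0.25 to 0.35 rad
- ring_centre (a point): centre of the ring, on its axis, 75 mm above the bench. A dark steel wheel 90 mm in diameter, 26 mm wide along its axis (fixture y); its knurled rim reaches 120 mm above the bench. It sits on a spring: pressed on top it gives downwards, from about 3 N and 2 N more per mm, at most 8 mm. This point stays put
- lock_ring (a joint): turn of the ring about fixture +y, rad, counted on through the turns: 0 is tight, white line (12 mm wide, across rim and faces) on top at the yellow pointer; grows as loosened, the top moving to fixture +x (away from the robot); 12.57 is the line's second return. Starts at 0.25 to 0.9, free up to 19; about 0.05 N m of friction (1.2 N at the rim); stays where left
- push_pad (a joint): travel of the red pad with rod and stop towards the tube (fixture -y), m: 0 is fully out, 0.065 is home with the brass stop against the tube. It starts at 0 to 0.025, slides with about 2.5 N of friction and stays where it is left
- pad_face (a point): centre of the outer face of the red push pad (red disc 60 mm in diameter, 6 mm thick, on a black backing 62 mm in diameter, 8 mm thick, not to be touched; its face towards fixture +y), 75 mm above the bench; 230 mm from the fixture's origin when fully out, 165 mm when home
- pointer (a point): the yellow pointer, a flat mark 12 mm wide on top of the grey housing (70 mm in x, 50 mm in y, top 107 mm above the bench), beside the ring
- stop_face (a point): centre of the tube-side face of the brass stop: the steel rod (18 mm diameter) behind the pad with the brass stop disc (48 mm diameter, 10 mm thick) on its other end; it moves with the pad; not to be touched. This point lies 225 mm in fixture -y from the pad's outer face
- tube_end (a point): centre of the tube's end face, 75 mm above the bench, that the brass stop comes to meet; 60 mm in fixture -y from the fixture's origin, on the axis. Fixed. The tube (40 mm diameter) is strapped in two dark V-blocks with tops 101 mm above the bench
- wrench: open-ended steel wrench lying flat, about 180 mm long; a bystander, to be left alone; origin at the centre of its underside
- bolt_jar: closed clear jar with a yellow cap, 56 mm diameter, 70 mm tall; a bystander, to be left alone; origin at the centre of its underside
- tape_measure: yellow and black tape measure, 65 x 34 x 60 mm; a bystander, to be left alone; origin at the centre of its underside
- offcut: steel angle offcut, 40 x 100 mm, 40 mm tall; a bystander, to be left alone; origin at the centre of its underside
- spray_can: blue spray can, 66 mm diameter, 190 mm tall; a bystander, to be left alone; origin at the centre of its underside
- mug: white mug, 80 mm diameter, 90 mm tall; a bystander, to be left alone; origin at the centre of its underside
- grinding_disc: rust-coloured grinding disc lying flat, 115 mm diameter, 6 mm thick; a bystander, to be left alone; origin at the centre of its underside

How it is judged:
By the outcome, as a careful person would: the job done as asked, in the order asked, and still so for the second after the job is handed in, with the robot touching nothing.
It also fails if it takes over 72 s, if anything falls off the work surface, if the arm or the gripper's body presses on something with over 40 N, if the wrist force passes 120 N, or if a joint passes its speed limit or range.

## Working session

There is one attempt and no reset: what is moved stays moved. The work goes in short steps, Python scripts to look and compute and a tool call to move; the robot and the scene stay as the last step left them, time stands still between calls to the robot, and variables do not carry over. Pictures are saved under pics/ and viewed, about 8 in all and at most 12, crops included, and the job is handed in when it is done.

Besides the shell and the picture viewer there is one more tool, called after "Call:" by a JSON object that holds its "fn" and its "kwargs", one argument or row to a line. step_arm: Moves the arm, as the interface text tells. Its arguments: {"type":"object","properties":{"steps":{"type":"array"}},"required":["steps"]}

```bash
mkdir -p pics
cat > h.py <<'E'
from bench import *
import numpy as np, cv2
from scipy.spatial.transform import Rotation as R
def cam(n):
    m=camera_model(n); K=np.array(m["intrinsics"]); o=np.array(m["origin"]); q=np.array(m["orientation"])
    Rm=q if q.shape==(3,3) else (R.from_euler('xyz',q).as_matrix() if q.size==3 else None)
    return K,o,Rm
def cloud(n,d):
    K,o,Rm=cam(n); v,u=np.mgrid[0:400,0:640]
    p=np.stack([(u-K[0,2])/K[0,0]*d,(v-K[1,2])/K[1,1]*d,d],-1)
    return p@Rm.T+o
def proj(n,P):
    K,o,Rm=cam(n); c=(np.atleast_2d(P)-o)@Rm; return np.c_[K[0,0]*c[:,0]/c[:,2]+K[0,2],K[1,1]*c[:,1]/c[:,2]+K[1,2]]
E
python3 - <<'E'
from h import *
o=get_obs(); print(o)
for n in("top","side"):
    print(camera_model(n))
    im,d=snapshot(n); cv2.imwrite(f"pics/{n}0.png",im[:,:,::-1]); np.save(f"{n}.npy",d); np.save(f"{n}i.npy",im)
    P=cloud(n,d)
    for q in ("stop_fixture","lock_ring","push_pad","pointer","mug","spray_can","tape_measure","bolt_jar","wrench","offcut","grinding_disc"):
        for s in silhouettes(n,q)[:1]:
            m=s["pixels"]&(d>0); print(n,q,round(s["confidence"],2),s["rect"],np.median(P[m],0).round(3),np.percentile(P[m],[2,98],axis=0).round(3).tolist())
E
```

```text
{'time': 0.0, 'joint_positions': array([-1.44309785e+00,  8.79064505e-02,  1.37227008e+00, -2.51122096e-05,
        1.68357929e+00, -1.03074310e-01]), 'qvel': array([-0.00068466, -0.00069963,  0.0005187 ,  0.00049994, -0.0010375 ,
       -0.00011484]), 'joint_torque': array([-5.73189914e-05, -3.40184712e+01, -3.02421606e+01,  7.17403321e-02,
        3.30432155e-02, -1.83126931e-04]), 'tool_pos': array([ 0.12573344, -0.53488272,  0.21232266]), 'ee_rot': array([-3.13943840e+00, -1.97746021e-04,  2.30769777e-01]), 'wrist_force': array([-0.58043995,  0.54191749,  0.29644865]), 'wrist_torque': array([ 0.00397602, -0.00746791,  0.01615598]), 'width': 0.0941425984350559}
{'intrinsics': array([[490.22816188,   0.        , 321.10562564],
       [  0.        , 490.22816188, 192.20384613],
       [  0.        ,   0.        ,   1.        ]]), 'origin': array([0.39893852, 0.00534314, 1.58537586]), 'orientation': array([-3.05374339,  0.00833589, -1.57450878])}
top stop_fixture 0.65 [256.5, 183.3, 411.2, 221.0] [ 0.503 -0.039  0.039] [[0.451, -0.232, 0.003], [0.564, 0.207, 0.115]]
top lock_ring 0.5
[... 2020 characters left out ...]
 0.95 [318.6, 68.9, 337.1, 123.2] [ 0.583 -0.455  0.12 ] [[0.554, -0.5, 0.008], [0.612, -0.444, 0.192]]
side tape_measure 0.91 [355.2, 222.7, 379.5, 242.6] [0.382 0.079 0.048] [[0.35, 0.05, -0.001], [0.416, 0.092, 0.063]]
side bolt_jar 0.68 [271.8, 213.4, 292.4, 239.7] [0.638 0.095 0.051] [[0.614, 0.019, -0.001], [0.675, 0.109, 0.073]]
side wrench 0.56 [354.0, 185.0, 402.9, 200.8] [ 0.36  -0.126  0.006] [[0.281, -0.141, -0.002], [0.444, -0.111, 0.012]]
side offcut 0.78 [294.4, 180.1, 311.8, 208.3] [ 0.612 -0.086  0.003] [[0.592, -0.139, -0.003], [0.631, -0.044, 0.041]]
side grinding_disc 0.59 [350.8, 104.0, 379.2, 127.6] [ 0.442 -0.504  0.004] [[0.39, -0.558, -0.004], [0.495, -0.452, 0.011]]
```

Run:
```python
from h import *
T=np.load("topi.npy")[130:290,220:440]; S=np.load("sidei.npy")[130:290,240:420]
a=cv2.resize(T,None,fx=3.4,fy=3.4,interpolation=cv2.INTER_CUBIC)
cv2.imwrite("pics/t.png",a[:,:,::-1]); b=cv2.resize(S,None,fx=3.7,fy=3.7,interpolation=cv2.INTER_CUBIC); cv2.imwrite("pics/s.png",b[:,:,::-1])
# fit fixture: plate points z .006-.018 & green
for n in("top","side"):
    d=np.load(n+".npy"); im=np.load(n+"i.npy").astype(int); P=cloud(n,d)
    g=(im[...,1]>im[...,0]+25)&(im[...,1]>im[...,2]+15)&(d>0)&(P[...,2]<.03)&(P[...,2]>0)&(P[...,0]>.4)&(P[...,0]<.62)&(abs(P[...,1])<.3)
    q=P[g]; r=cv2.minAreaRect((q[:,:2]*1000).astype(np.float32)); print(n,len(q),r,np.median(q[:,2]))
    # red pad
    m=(im[...,0]>im[...,1]+60)&(im[...,0]>im[...,2]+60)&(d>0)&(abs(P[...,1]-.2)<.06)&(abs(P[...,0]-.5)<.06)&(P[...,2]>.03)
    q=P[m]; print("red",len(q),q.mean(0),q.min(0),q.max(0))
    # axis: tube crest
    m=(d>0)&(P[...,2]>.085)&(P[...,2]<.099)&(P[...,1]<-.06)&(P[...,1]>-.23)&(abs(P[...,0]-.5)<.1)
    q=P[m]; f=np.polyfit(q[:,1],q[:,0],1); print("tube x=",f,len(q))
```

```text
top 1270 ((508.9891052246094, -41.427032470703125), (104.72737121582031, 354.49627685546875), 4.387073993682861) 0.010328157117232561
red 20 [0.48876419 0.21604034 0.10029855] [0.46770326 0.21304786 0.09219734] [0.50390943 0.21931219 0.10577232]
tube x= [-0.07595393  0.50378159] 571
side 747 ((512.18896484375, -40.20648193359375), (107.71544647216797, 363.3414306640625), 4.285524368286133) 0.011127746768046398
red 201 [0.49313294 0.22112766 0.08016061] [0.46598746 0.21268732 0.04794101] [0.51901705 0.22738636 0.10667128]
tube x= [-0.08202274  0.50706031] 370
```

View pics/t.png

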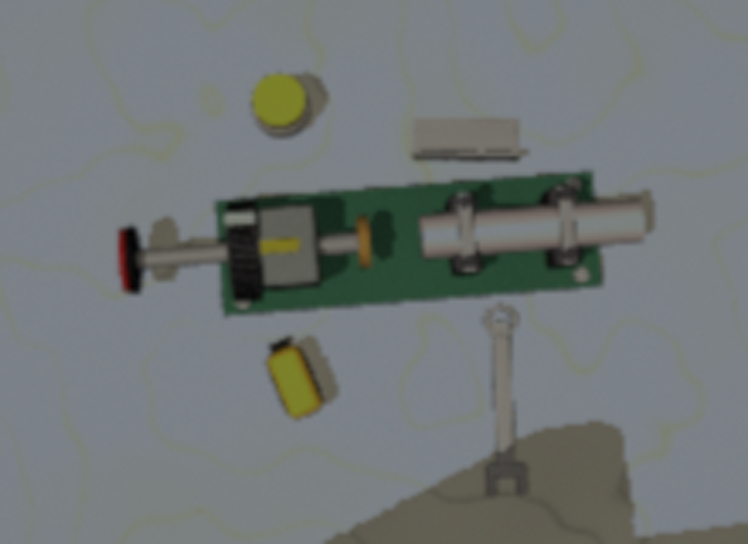

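View pics/s.png

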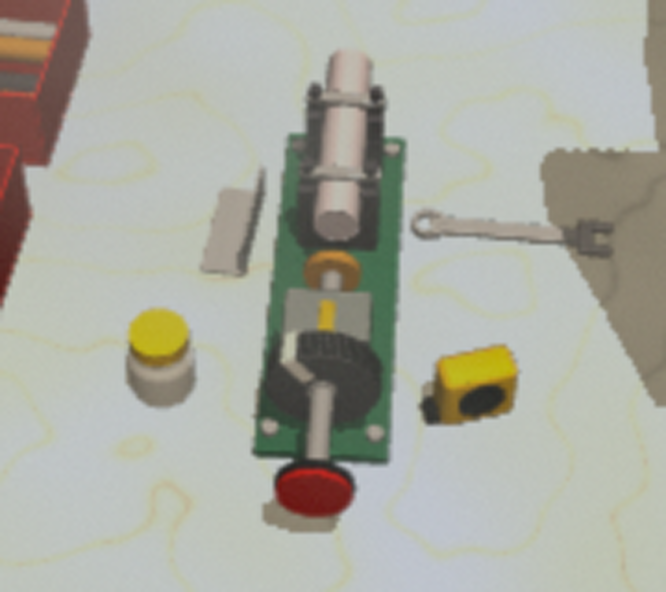

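```bash
cat >> h.py <<'E'
O=np.array([.506,.009]); YAW=.077
def loc(P):
    c,s=np.cos(YAW),np.sin(YAW); q=P[...,:2]-O
    return np.stack([c*q[...,0]+s*q[...,1],-s*q[...,0]+c*q[...,1],P[...,2]],-1)
def world(x,y,z):
    c,s=np.cos(YAW),np.sin(YAW); return np.array([O[0]+c*x-s*y,O[1]+s*x+c*y,z])
def ring(n,show=True,fresh=True,x0=0.):
    im,d=snapshot(n) if fresh else (np.load(n+"i.npy"),np.load(n+".npy"))
    L=loc(cloud(n,d)); im=im.astype(int); r=np.hypot(L[...,0]-x0,L[...,2]-.075)
    m=(d>0)&(r>.015)&(r<.053)&(L[...,1]>RY-.012)&(L[...,1]<RY+.02)
    b=im.min(-1); w=m&(b>TH[n]); a=np.arctan2(L[...,0]-x0,L[...,2]-.075)
    return im,L,m,w,a,r
RY=.1; TH=dict(top=110,side=130)
E
python3 - <<'E'
from h import *
for n in("top","side"):
    im,L,m,w,a,r=ring(n,fresh=False)
    top=(L[...,2]>.11)&(abs(L[...,1]-.1)<.04)&(abs(L[...,0])<.04)
    q=L[top]; print(n,"rim y",np.percentile(q[:,1],[1,5,50,95,99]).round(4),"z",np.percentile(q[:,2],[50,95]),"x",q[:,0].min(),q[:,0].max())
    print("bright",np.percentile(im.min(-1)[m],[10,50,80,90,95,99]))
    q=L[w]; print(len(q)); print(np.c_[q*1000,a[w],im.min(-1)[w]].round(2)[:40])
    g=(im[...,0]>im[...,1]+60)&(abs(L[...,1]-.2)<.06)&(abs(L[...,0])<.05)&(L[...,2]>.05); print("pad y",np.percentile(L[g][:,1],[5,50,95]),"x",np.percentile(L[g][:,0],[2,50,98]))
    p=(im[...,0]>im[...,2]+70)&(im[...,1]>im[...,2]+50)&(abs(L[...,1]-.06)<.05)&(abs(L[...,0])<.04)&(L[...,2]>.1); print("pointer",L[p].mean(0),L[p].min(0),L[p].max(0))
    print("ends", proj(n,world(0,.1,.12)))
E
```

```text
top rim y [0.0631 0.0783 0.0981 0.1114 0.1125] z [0.11559216 0.12149961] x -0.029776149803030172 0.02957722627346815
bright [ 15.    25.5   41.8   93.   114.85 118.  ]
14
[[ 29.96 109.69 104.77   0.79 114.  ]
 [ 29.41 106.44 107.96   0.73 115.  ]
 [ 28.44 102.9  115.85   0.61 115.  ]
 [ 29.17 100.58 105.3    0.77 116.  ]
 [ 28.59  97.33 108.84   0.7  116.  ]
 [ 27.68  93.88 116.1    0.59 115.  ]
 [ 28.41  91.5  105.5    0.75 115.  ]
 [ 26.1  109.27 113.84   0.59 117.  ]
 [ 26.71 106.92 104.36   0.74 118.  ]
 [ 25.6  103.25 113.89   0.58 118.  ]
 [ 26.08 100.77 105.91   0.7  118.  ]
 [ 25.32  97.39 111.58   0.61 118.  ]
 [ 24.78  94.18 114.91   0.56 117.  ]
 [ 25.1   91.54 108.6    0.64 117.  ]]
pad y [0.20590421 0.20749304 0.21037002] x [-2.14307181e-02  7.39750373e-05  1.39042920e-02]
pointer [-0.00074358  0.06850135  0.10682581] [-0.00453917  0.05393386  0.10044235] [0.00295661 0.08180956 0.11247774]
ends [[290.57186543 202.22552538]]
side rim y [0.0637 0.0726 0.1037 0.116  0.118 ] z [0.11556557 0.12146497] x -0.030576533516938446 0.033452514498234116
bright [ 57.  62.  70.  93. 12
[... 494 characters left out ...]
.63 167.  ]
 [ 25.89 104.62 113.14   0.6  155.  ]
 [ 34.44 106.21 109.76   0.78 136.  ]
 [ 31.5  106.76 110.74   0.72 166.  ]
 [ 28.32 110.2  115.48   0.61 169.  ]
 [ 25.79 106.23 110.53   0.63 159.  ]
 [ 34.2  109.34 109.16   0.79 139.  ]
 [ 31.55 106.88 106.16   0.79 163.  ]
 [ 27.93 115.14 117.28   0.58 161.  ]
 [ 25.21 113.64 115.55   0.56 139.  ]
 [ 34.08 111.32 107.03   0.82 148.  ]
 [ 30.98 113.66 110.37   0.72 146.  ]
 [ 28.23 112.29 108.82   0.7  144.  ]]
pad y [0.2096102  0.21251434 0.21523409] x [-0.02114888  0.00418856  0.02914231]
pointer [0.00301191 0.06455989 0.10847968] [-0.00327098  0.04915098  0.10313919] [0.00895455 0.08084275 0.11435113]
ends [[328.12644329 221.72930144]]
```

Call:
{"fn": "step_arm", "kwargs": {
  "steps": [
    {"jaw": 0, "tx": 0.03, "ty": -0.035, "tz": 0, "ax": 0, "ay": 0, "az": 0.02},
    {"jaw": 0, "tx": 0.06, "ty": -0.07, "tz": 0, "ax": 0, "ay": 0, "az": 0.04},
    {"jaw": 0, "tx": 0.09, "ty": -0.105, "tz": 0, "ax": 0, "ay": 0, "az": 0.06},
    {"jaw": 0, "tx": 0.12, "ty": -0.14, "tz": 0, "ax": 0, "ay": 0, "az": 0.08},
    {"jaw": 0, "tx": 0.15, "ty": -0.175, "tz": 0, "ax": 0, "ay": 0, "az": 0.1},
    {"jaw": 0, "tx": 0.18, "ty": -0.21, "tz": 0, "ax": 0, "ay": 0, "az": 0.12},
    {"jaw": 0, "tx": 0.21, "ty": -0.24, "tz": 0, "ax": 0, "ay": 0, "az": 0.14},
    {"jaw": 0, "tx": 0.24, "ty": -0.27, "tz": 0, "ax": 0, "ay": 0, "az": 0.154}
  ]
}}

```text
time: 2.0
tool_pos: [0.2982, -0.2161, 0.2138]
ee_rot: [3.14, -0.001, 0.076]
wrist_force: [1.0, -0.4, 0.7]
width: 0.0335
```

Call:
{"fn": "step_arm", "kwargs": {
  "steps": [
    {"jaw": 0, "tx": 0.028, "ty": -0.044, "tz": 0},
    {"jaw": 0, "tx": 0.056, "ty": -0.088, "tz": 0},
    {"jaw": 0, "tx": 0.084, "ty": -0.132, "tz": 0},
    {"jaw": 0, "tx": 0.112, "ty": -0.176, "tz": 0},
    {"jaw": 0, "tx": 0.14, "ty": -0.22, "tz": 0},
    {"jaw": 0, "tx": 0.17, "ty": -0.265, "tz": 0.0},
    {"jaw": 0, "tx": 0.1975, "ty": -0.309, "tz": 0.02},
    {"jaw": 0, "tx": 0.1975, "ty": -0.309, "tz": 0.04}
  ]
}}

```text
invalid input
```

All fields are needed in every row, it seems.

Call:
{"fn": "step_arm", "kwargs": {
  "steps": [
    {"jaw": 0, "tx": 0.028, "ty": -0.044, "tz": 0, "ax": 0, "ay": 0, "az": 0},
    {"jaw": 0, "tx": 0.056, "ty": -0.088, "tz": 0, "ax": 0, "ay": 0, "az": 0},
    {"jaw": 0, "tx": 0.084, "ty": -0.132, "tz": 0, "ax": 0, "ay": 0, "az": 0},
    {"jaw": 0, "tx": 0.112, "ty": -0.176, "tz": 0, "ax": 0, "ay": 0, "az": 0},
    {"jaw": 0, "tx": 0.14, "ty": -0.22, "tz": 0, "ax": 0, "ay": 0, "az": 0},
    {"jaw": 0, "tx": 0.17, "ty": -0.265, "tz": 0.0, "ax": 0, "ay": 0, "az": 0},
    {"jaw": 0, "tx": 0.1975, "ty": -0.309, "tz": 0.02, "ax": 0, "ay": 0, "az": 0},
    {"jaw": 0, "tx": 0.1975, "ty": -0.309, "tz": 0.04, "ax": 0, "ay": 0, "az": 0}
  ]
}}

```text
time: 2.8
tool_pos: [0.4744, 0.1107, 0.1753]
ee_rot: [-3.141, -0.007, 0.08]
wrist_force: [0.6, -0.7, -0.6]
width: 0.0007
```

Call:
{"fn": "step_arm", "kwargs": {
  "steps": [
    {"jaw": 0, "tx": -0.003, "ty": 0.003, "tz": 0.02, "ax": 0, "ay": 0, "az": 0.003},
    {"jaw": 0, "tx": -0.003, "ty": 0.003, "tz": 0.04, "ax": 0, "ay": 0, "az": 0.003},
    {"jaw": 0, "tx": -0.003, "ty": 0.003, "tz": 0.04, "ax": 0, "ay": 0, "az": 0.003}
  ]
}}

```text
time: 3.1
tool_pos: [0.4697, 0.1076, 0.132]
ee_rot: [3.142, 0.0, 0.077]
wrist_force: [-0.1, 0.2, -0.3]
width: 0.0007
```

Run:
```python
from h import *
print(get_obs()["tool_pos"],get_obs()["wrist_force"])
out=[]
for n in("top","side"):
    im,d=snapshot(n)
    c=im[170:250,250:350] if n=="top" else im[180:280,270:390]
    out.append(cv2.resize(c,(480,400),interpolation=cv2.INTER_CUBIC))
cv2.imwrite("pics/pre.png",cv2.hconcat(out)[:,:,::-1][:, :])
cv2.imwrite("pics/pre.png",cv2.resize(cv2.imread("pics/pre.png"),(800,334)))
```

```text
[0.46968083 0.10757868 0.13199727] [-0.10092674  0.19763109 -0.32844404]
```

View pics/pre.png

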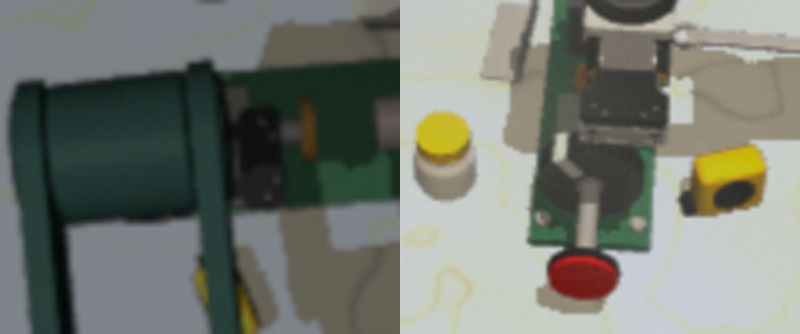

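Call:
{"fn": "step_arm", "kwargs": {
  "steps": [
    {"jaw": 0, "tx": 0.0, "ty": 0, "tz": 0.011, "ax": 0, "ay": 0, "az": 0},
    {"jaw": 0, "tx": 0.007, "ty": 0, "tz": 0.0085, "ax": 0, "ay": 0, "az": 0},
    {"jaw": 0, "tx": 0.015, "ty": 0, "tz": 0.007, "ax": 0, "ay": 0, "az": 0},
    {"jaw": 0, "tx": 0.022, "ty": 0, "tz": 0.0065, "ax": 0, "ay": 0, "az": 0},
    {"jaw": 0, "tx": 0.028, "ty": 0, "tz": 0.0065, "ax": 0, "ay": 0, "az": 0}
  ]
}}

```text
time: 3.7
tool_pos: [0.5011, 0.1096, 0.1298]
ee_rot: [-3.141, -0.008, 0.076]
wrist_force: [-0.7, -0.1, -0.1]
width: 0.0007
```

```bash
cat >> h.py <<'E'
def line(k=1):
    im,L,m,w,a,r=ring("side")
    K,o,Rm=cam("side")
    # image-based: intersect pixel rays with the ring's outer face plane y=RY+.013
    v,u=np.mgrid[0:400,0:640]; D=np.stack([(u-K[0,2])/K[0,0],(v-K[1,2])/K[1,1],np.ones_like(u,float)],-1)@Rm.T
    c,s=np.cos(YAW),np.sin(YAW); n=np.array([-s,c,0]); p0=world(0,RY+.013,.075)
    t=((p0-o)@n)/(D@n); F=loc(o+D*t[...,None]); x=F[...,0]-X0; z=F[...,2]-.075
    rr=np.hypot(x,z); g=(rr>.016)&(rr<.043); A=np.arctan2(x,z)
    b=im.min(-1); sel=g&(b>TH["side"]); ok=sel&~((abs(x)<.016)&(z<.0)) # rod hides below
    an=np.angle(np.exp(1j*A[ok]).sum()) if ok.any() else None
    print("face line px",ok.sum(),"angle",an, "spread",None if an is None else np.std(np.angle(np.exp(1j*(A[ok]-an)))).round(2))
    q=w&(r>.038)&(L[...,2]>.08); 
    if q.any(): print("rim line px",q.sum(),"angle",np.angle(np.exp(1j*a[q]).sum()).round(3))
    return im
X0=.002; RY=.101
E
python3 - <<'E'
from h import *
print(get_obs()["tool_pos"],get_obs()["wrist_force"])
im=line(); 
cv2.imwrite("pics/s1.png",cv2.resize(im[180:280,270:390].astype(np.uint8),(600,500),interpolation=cv2.INTER_CUBIC)[:,:,::-1])
E
```

```text
[0.50109557 0.10959184 0.12981616] [-0.66986466 -0.12965758 -0.0566447 ]
face line px 0 angle None spread None
```

View pics/s1.png

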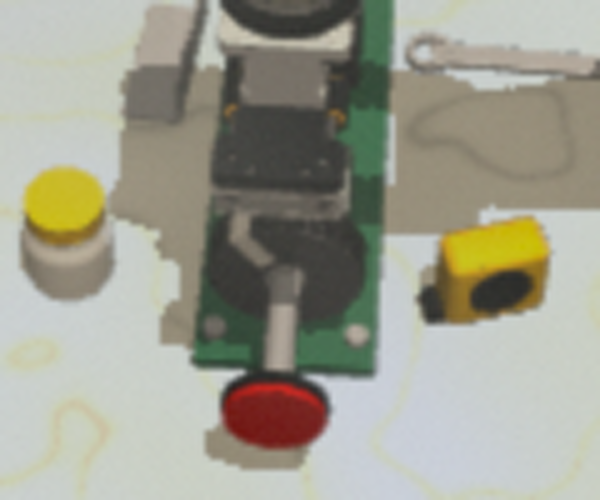

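```bash
sed -i 's/sel=g&(b>TH\["side"\])/sel=g\&(b>np.median(b[g])+40)/' h.py
python3 - <<'E'
from h import *
line(); print(get_obs()["tool_pos"],get_obs()["wrist_force"])
E
```

```text
face line px 9 angle 0.7108537230045036 spread 0.06
[0.50082548 0.1095702  0.12934215] [0.00996048 0.1116398  0.27022639]
```

Call:
{"fn": "step_arm", "kwargs": {
  "steps": [
    {"jaw": 0, "tx": 0.0, "ty": 0, "tz": 0.006, "ax": 0, "ay": 0, "az": 0},
    {"jaw": 0, "tx": 0, "ty": 0, "tz": 0.006, "ax": 0, "ay": 0, "az": 0},
    {"jaw": 0, "tx": 0, "ty": 0, "tz": 0.006, "ax": 0, "ay": 0, "az": 0}
  ]
}}

```text
time: 4.1
tool_pos: [0.5019, 0.1097, 0.1255]
ee_rot: [-3.141, -0.011, 0.076]
wrist_force: [-1.3, -0.7, 7.8]
width: 0.0002
```

Call:
{"fn": "step_arm", "kwargs": {
  "steps": [
    {"jaw": 0, "tx": 0.006, "ty": 0, "tz": 0.0015, "ax": 0, "ay": 0, "az": 0},
    {"jaw": 0, "tx": 0.012, "ty": 0, "tz": 0.002, "ax": 0, "ay": 0, "az": 0},
    {"jaw": 0, "tx": 0.017, "ty": 0, "tz": 0.003, "ax": 0, "ay": 0, "az": 0},
    {"jaw": 0, "tx": 0.022, "ty": 0, "tz": 0.005, "ax": 0, "ay": 0, "az": 0},
    {"jaw": 0, "tx": 0.025, "ty": 0, "tz": 0.006, "ax": 0, "ay": 0, "az": 0},
    {"jaw": 0, "tx": 0.025, "ty": 0, "tz": -0.012, "ax": 0, "ay": 0, "az": 0},
    {"jaw": 0, "tx": -0.003, "ty": 0, "tz": -0.012, "ax": 0, "ay": 0, "az": 0},
    {"jaw": 0, "tx": -0.031, "ty": 0, "tz": -0.012, "ax": 0, "ay": 0, "az": 0}
  ]
}}

```text
time: 4.9
tool_pos: [0.4706, 0.1073, 0.1372]
ee_rot: [-3.141, -0.011, 0.076]
wrist_force: [-1.2, 0.8, -0.5]
width: 0.0006
```

Run:
```python
from h import *
line(); print(get_obs()["tool_pos"],get_obs()["wrist_force"])
```

```text
face line px 10 angle 1.3239917133477876 spread 0.07
[0.46586684 0.10720457 0.13634472] [-3.46742906  1.16697973 -1.24208621]
```

Call:
{"fn": "step_arm", "kwargs": {
  "steps": [
    {"jaw": 0, "tx": 0.008, "ty": 0, "tz": 0.016, "ax": 0, "ay": 0, "az": 0},
    {"jaw": 0, "tx": 0.018, "ty": 0, "tz": 0.0135, "ax": 0, "ay": 0, "az": 0},
    {"jaw": 0, "tx": 0.03, "ty": 0, "tz": 0.012, "ax": 0, "ay": 0, "az": 0},
    {"jaw": 0, "tx": 0.042, "ty": 0, "tz": 0.012, "ax": 0, "ay": 0, "az": 0},
    {"jaw": 0, "tx": 0.053, "ty": 0, "tz": 0.014, "ax": 0, "ay": 0, "az": 0},
    {"jaw": 0, "tx": 0.06, "ty": 0, "tz": 0.017, "ax": 0, "ay": 0, "az": 0},
    {"jaw": 0, "tx": 0.06, "ty": 0, "tz": -0.003, "ax": 0, "ay": 0, "az": 0},
    {"jaw": 0, "tx": 0.011, "ty": 0, "tz": -0.003, "ax": 0, "ay": 0, "az": 0}
  ]
}}

```text
time: 5.75
tool_pos: [0.4825, 0.1081, 0.1391]
ee_rot: [-3.141, -0.009, 0.076]
wrist_force: [-0.5, 0.1, 0.8]
width: 0.0006
```

Run:
```python
from h import *
line(); print(get_obs()["tool_pos"],get_obs()["wrist_force"])
```

```text
face line px 4 angle 2.591366074929815 spread 0.04
[0.46918655 0.10755471 0.13502808] [-7.26453882 -0.80900108 -4.13829228]
```

Call:
{"fn": "step_arm", "kwargs": {
  "steps": [
    {"jaw": 0, "tx": 0.005, "ty": 0, "tz": 0.0145, "ax": 0, "ay": 0, "az": 0},
    {"jaw": 0, "tx": 0.015, "ty": 0, "tz": 0.012, "ax": 0, "ay": 0, "az": 0},
    {"jaw": 0, "tx": 0.027, "ty": 0, "tz": 0.011, "ax": 0, "ay": 0, "az": 0},
    {"jaw": 0, "tx": 0.039, "ty": 0, "tz": 0.011, "ax": 0, "ay": 0, "az": 0},
    {"jaw": 0, "tx": 0.05, "ty": 0, "tz": 0.013, "ax": 0, "ay": 0, "az": 0},
    {"jaw": 0, "tx": 0.057, "ty": 0, "tz": 0.016, "ax": 0, "ay": 0, "az": 0},
    {"jaw": 0, "tx": 0.057, "ty": 0, "tz": -0.003, "ax": 0, "ay": 0, "az": 0},
    {"jaw": 0, "tx": 0.009, "ty": 0, "tz": -0.003, "ax": 0, "ay": 0, "az": 0}
  ]
}}

```text
time: 6.6
tool_pos: [0.4839, 0.1083, 0.1372]
ee_rot: [3.142, 0.005, 0.076]
wrist_force: [-0.3, -0.4, 0.2]
width: 0.0002
```

Run:
```python
from h import *
line(); print(get_obs()["tool_pos"],get_obs()["wrist_force"])
```

```text
face line px 17 angle -2.3240298020511783 spread 0.11
[0.47111485 0.10779165 0.13354072] [-6.30879034  0.36789835 -3.45243101]
```

Call:
{"fn": "step_arm", "kwargs": {
  "steps": [
    {"jaw": 0, "tx": 0.004, "ty": 0, "tz": 0.013, "ax": 0, "ay": 0, "az": 0},
    {"jaw": 0, "tx": 0.014, "ty": 0, "tz": 0.0105, "ax": 0, "ay": 0, "az": 0},
    {"jaw": 0, "tx": 0.026, "ty": 0, "tz": 0.0095, "ax": 0, "ay": 0, "az": 0},
    {"jaw": 0, "tx": 0.038, "ty": 0, "tz": 0.0095, "ax": 0, "ay": 0, "az": 0},
    {"jaw": 0, "tx": 0.049, "ty": 0, "tz": 0.0115, "ax": 0, "ay": 0, "az": 0},
    {"jaw": 0, "tx": 0.056, "ty": 0, "tz": 0.0145, "ax": 0, "ay": 0, "az": 0},
    {"jaw": 0, "tx": 0.056, "ty": 0, "tz": -0.005, "ax": 0, "ay": 0, "az": 0},
    {"jaw": 0, "tx": 0.008, "ty": 0, "tz": -0.005, "ax": 0, "ay": 0, "az": 0}
  ]
}}

```text
time: 7.45
tool_pos: [0.4853, 0.1085, 0.1373]
ee_rot: [3.141, 0.018, 0.077]
wrist_force: [-0.6, 0.3, 0.9]
width: 0.0006
```

Run:
```python
from h import *
im=line(); print(get_obs()["tool_pos"],get_obs()["wrist_force"])
cv2.imwrite("pics/s2.png",cv2.resize(im[190:270,280:370].astype(np.uint8),(540,480),interpolation=cv2.INTER_CUBIC)[:,:,::-1])
```

```text
face line px 22 angle -0.9192882241483489 spread 0.13
rim line px 23 angle -0.84
[0.4725541  0.10800965 0.13403008] [-6.0378874   0.40662729 -4.23530919]
```

View pics/s2.png

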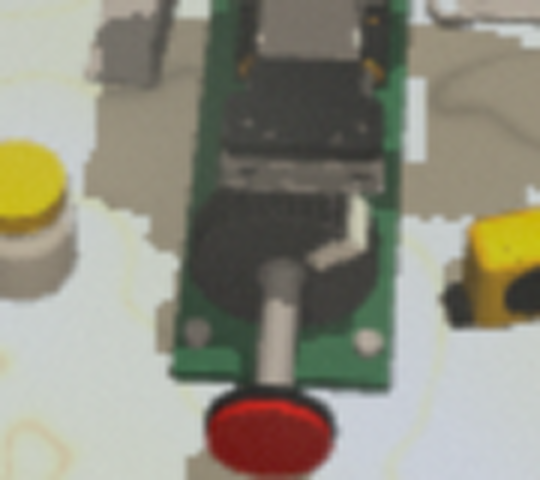

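Call:
{"fn": "step_arm", "kwargs": {
  "steps": [
    {"jaw": 0, "tx": 0.003, "ty": 0, "tz": 0.0135, "ax": 0, "ay": 0.015, "az": 0},
    {"jaw": 0, "tx": 0.013, "ty": 0, "tz": 0.011, "ax": 0, "ay": 0.015, "az": 0},
    {"jaw": 0, "tx": 0.025, "ty": 0, "tz": 0.01, "ax": 0, "ay": 0.015, "az": 0},
    {"jaw": 0, "tx": 0.037, "ty": 0, "tz": 0.01, "ax": 0, "ay": 0.015, "az": 0},
    {"jaw": 0, "tx": 0.048, "ty": 0, "tz": 0.012, "ax": 0, "ay": 0.015, "az": 0},
    {"jaw": 0, "tx": 0.055, "ty": 0, "tz": 0.015, "ax": 0, "ay": 0.015, "az": 0},
    {"jaw": 0, "tx": 0.055, "ty": 0, "tz": -0.005, "ax": 0, "ay": 0.015, "az": 0},
    {"jaw": 0, "tx": 0.006, "ty": 0, "tz": -0.005, "ax": 0, "ay": 0.015, "az": 0}
  ]
}}

```text
time: 8.3
tool_pos: [0.4846, 0.1085, 0.1377]
ee_rot: [3.141, 0.016, 0.077]
wrist_force: [-1.1, 0.1, 0.4]
width: 0.0005
```

Run:
```python
from h import *
line(); o=get_obs();print(o["tool_pos"],o["wrist_force"],o["ee_rot"])
```

```text
face line px 8 angle 0.5423096698797469 spread 0.07
[0.471643   0.10803778 0.13452808] [-6.56838496  0.55804536 -4.65698879] [3.14111089 0.03139323 0.07863606]
```

Call:
{"fn": "step_arm", "kwargs": {
  "steps": [
    {"jaw": 0, "tx": 0.004, "ty": 0, "tz": 0.0135, "ax": 0, "ay": 0.03, "az": 0},
    {"jaw": 0, "tx": 0.014, "ty": 0, "tz": 0.011, "ax": 0, "ay": 0.03, "az": 0},
    {"jaw": 0, "tx": 0.026, "ty": 0, "tz": 0.01, "ax": 0, "ay": 0.03, "az": 0},
    {"jaw": 0, "tx": 0.038, "ty": 0, "tz": 0.01, "ax": 0, "ay": 0.03, "az": 0},
    {"jaw": 0, "tx": 0.049, "ty": 0, "tz": 0.012, "ax": 0, "ay": 0.03, "az": 0},
    {"jaw": 0, "tx": 0.056, "ty": 0, "tz": 0.015, "ax": 0, "ay": 0.03, "az": 0},
    {"jaw": 0, "tx": 0.056, "ty": 0, "tz": -0.005, "ax": 0, "ay": 0.03, "az": 0},
    {"jaw": 0, "tx": 0.008, "ty": 0, "tz": -0.005, "ax": 0, "ay": 0.03, "az": 0}
  ]
}}

```text
time: 9.15
tool_pos: [0.4853, 0.1087, 0.1384]
ee_rot: [3.141, -0.001, 0.078]
wrist_force: [0.2, -0.1, -0.5]
width: 0.0006
```

Run:
```python
from h import *
line(); o=get_obs();print(o["tool_pos"],o["wrist_force"],o["ee_rot"])
```

```text
face line px 0 angle None spread None
[0.47286896 0.10829433 0.13528218] [-6.88179753 -0.10503013 -3.30201432] [3.1409789  0.01368512 0.07917851]
```

Call:
{"fn": "step_arm", "kwargs": {
  "steps": [
    {"jaw": 0, "tx": 0.003, "ty": 0, "tz": 0.0145, "ax": 0, "ay": 0.015, "az": 0},
    {"jaw": 0, "tx": 0.013, "ty": 0, "tz": 0.012, "ax": 0, "ay": 0.015, "az": 0},
    {"jaw": 0, "tx": 0.025, "ty": 0, "tz": 0.011, "ax": 0, "ay": 0.015, "az": 0},
    {"jaw": 0, "tx": 0.037, "ty": 0, "tz": 0.011, "ax": 0, "ay": 0.015, "az": 0},
    {"jaw": 0, "tx": 0.048, "ty": 0, "tz": 0.013, "ax": 0, "ay": 0.015, "az": 0},
    {"jaw": 0, "tx": 0.055, "ty": 0, "tz": 0.016, "ax": 0, "ay": 0.015, "az": 0},
    {"jaw": 0, "tx": 0.055, "ty": 0, "tz": -0.004, "ax": 0, "ay": 0.015, "az": 0},
    {"jaw": 0, "tx": 0.007, "ty": 0, "tz": -0.004, "ax": 0, "ay": 0.015, "az": 0}
  ]
}}

```text
time: 10.0
tool_pos: [0.4853, 0.1089, 0.1385]
ee_rot: [3.141, -0.004, 0.078]
wrist_force: [-1.2, 0.4, 0.8]
width: 0.0005
```

```bash
sed -i 's/np.median(b\[g\])+40/np.median(b[g])+TT/' h.py; echo "TT=40" >>h.py
python3 - <<'E'
import h; from h import *
for h.TT in (40,25): line()
o=get_obs();print(o["tool_pos"],o["wrist_force"],o["ee_rot"])
E
```

```text
face line px 0 angle None spread None
face line px 0 angle None spread None
[0.47522924 0.10863219 0.13512433] [ 0.44657459 -0.39443978 -1.00510095] [3.1408519  0.00783145 0.07969866]
```

Run:
```python
from h import *
im=line()
cv2.imwrite("pics/s3.png",cv2.resize(im[190:270,280:370].astype(np.uint8),(540,480),interpolation=cv2.INTER_CUBIC)[:,:,::-1])
o=get_obs();print(o["tool_pos"],o["wrist_force"],o["ee_rot"])
```

```text
face line px 0 angle None spread None
[0.47800924 0.10876358 0.13636634] [0.32764249 0.04710992 1.57624332] [3.14088517e+00 2.91813742e-03 7.94884377e-02]
```

View pics/s3.png

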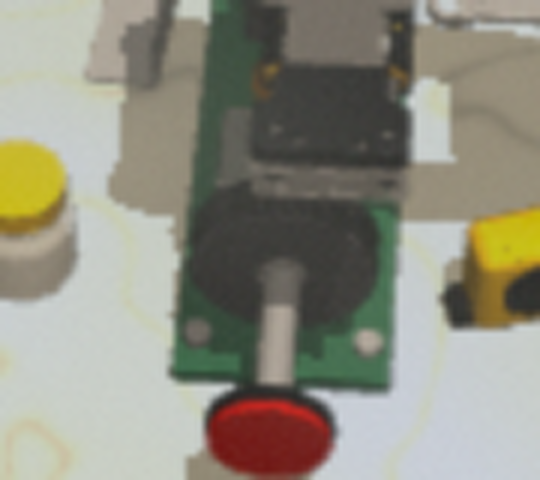

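Call:
{"fn": "step_arm", "kwargs": {
  "steps": [
    {"jaw": 0, "tx": -0.003, "ty": 0, "tz": 0.015, "ax": 0, "ay": 0.003, "az": 0},
    {"jaw": 0, "tx": 0.008, "ty": 0, "tz": 0.0125, "ax": 0, "ay": 0.003, "az": 0},
    {"jaw": 0, "tx": 0.02, "ty": 0, "tz": 0.012, "ax": 0, "ay": 0.003, "az": 0},
    {"jaw": 0, "tx": 0.032, "ty": 0, "tz": 0.012, "ax": 0, "ay": 0.003, "az": 0},
    {"jaw": 0, "tx": 0.043, "ty": 0, "tz": 0.014, "ax": 0, "ay": 0.003, "az": 0},
    {"jaw": 0, "tx": 0.05, "ty": 0, "tz": 0.017, "ax": 0, "ay": 0.003, "az": 0},
    {"jaw": 0, "tx": 0.05, "ty": 0, "tz": -0.003, "ax": 0, "ay": 0.003, "az": 0},
    {"jaw": 0, "tx": 0.002, "ty": 0, "tz": -0.003, "ax": 0, "ay": 0.003, "az": 0}
  ]
}}

```text
time: 10.95
tool_pos: [0.4853, 0.109, 0.1393]
ee_rot: [3.141, -0.003, 0.079]
wrist_force: [-0.4, -0.7, 1.3]
width: 0.0005
```

Run:
```python
from h import *
line();line();line()
o=get_obs();print(o["tool_pos"],o["wrist_force"],o["ee_rot"])
```

```text
face line px 21 angle -1.9660372303510332 spread 0.13
face line px 16 angle -1.9391035157977299 spread 0.09
face line px 17 angle -1.951870410756574 spread 0.1
[0.47799554 0.10888696 0.13700089] [-0.00512648 -0.48167709  0.11683485] [3.14084101 0.00392684 0.07978303]
```

Call:
{"fn": "step_arm", "kwargs": {
  "steps": [
    {"jaw": 0, "tx": -0.003, "ty": 0, "tz": 0.0155, "ax": 0, "ay": 0.003, "az": 0},
    {"jaw": 0, "tx": 0.008, "ty": 0, "tz": 0.013, "ax": 0, "ay": 0.003, "az": 0},
    {"jaw": 0, "tx": 0.02, "ty": 0, "tz": 0.0125, "ax": 0, "ay": 0.003, "az": 0},
    {"jaw": 0, "tx": 0.032, "ty": 0, "tz": 0.0125, "ax": 0, "ay": 0.003, "az": 0},
    {"jaw": 0, "tx": 0.043, "ty": 0, "tz": 0.0145, "ax": 0, "ay": 0.003, "az": 0},
    {"jaw": 0, "tx": 0.05, "ty": 0, "tz": 0.0175, "ax": 0, "ay": 0.003, "az": 0},
    {"jaw": 0, "tx": 0.05, "ty": 0, "tz": -0.003, "ax": 0, "ay": 0.003, "az": 0},
    {"jaw": 0, "tx": 0.002, "ty": 0, "tz": -0.003, "ax": 0, "ay": 0.003, "az": 0}
  ]
}}

```text
time: 11.9
tool_pos: [0.4851, 0.1091, 0.1402]
ee_rot: [3.141, -0.002, 0.079]
wrist_force: [-0.2, -0.0, 0.7]
width: 0.0004
```

Run:
```python
from h import *
line();line();line()
o=get_obs();print(o["tool_pos"],o["wrist_force"],o["ee_rot"])
```

```text
face line px 16 angle -0.665616701055992 spread 0.08
rim line px 30 angle -0.592
face line px 9 angle -0.6237692379963348 spread 0.04
face line px 12 angle -0.6497761475451012 spread 0.06
rim line px 9 angle -0.659
[0.47781231 0.10900745 0.13786313] [-0.19588657  0.14886171  0.04120909] [3.1408946  0.00514851 0.08012511]
```

Call:
{"fn": "step_arm", "kwargs": {
  "steps": [
    {"jaw": 0, "tx": 0, "ty": 0, "tz": 0.016, "ax": 0, "ay": 0.005, "az": 0},
    {"jaw": 0, "tx": 0.006, "ty": 0, "tz": 0.0145, "ax": 0, "ay": 0.005, "az": 0},
    {"jaw": 0, "tx": 0.012, "ty": 0, "tz": 0.014, "ax": 0, "ay": 0.005, "az": 0},
    {"jaw": 0, "tx": 0.018, "ty": 0, "tz": 0.014, "ax": 0, "ay": 0.005, "az": 0},
    {"jaw": 0, "tx": 0.023, "ty": 0, "tz": 0.014, "ax": 0, "ay": 0.005, "az": 0},
    {"jaw": 0, "tx": 0.023, "ty": 0, "tz": 0.013, "ax": 0, "ay": 0.005, "az": 0},
    {"jaw": 0, "tx": 0.023, "ty": 0, "tz": -0.01, "ax": 0, "ay": 0.005, "az": 0},
    {"jaw": 0, "tx": -0.01, "ty": 0, "tz": -0.03, "ax": 0, "ay": 0.005, "az": 0}
  ]
}}

```text
time: 12.85
tool_pos: [0.471, 0.1082, 0.1676]
ee_rot: [3.141, 0.001, 0.079]
wrist_force: [-0.4, 0.8, 1.1]
width: 0.0006
```

Call:
{"fn": "step_arm", "kwargs": {
  "steps": [
    {"jaw": 0, "tx": -0.04, "ty": 0, "tz": 0, "ax": 0, "ay": 0, "az": 0},
    {"jaw": 0, "tx": -0.08, "ty": 0, "tz": 0, "ax": 0, "ay": 0, "az": 0},
    {"jaw": 0, "tx": -0.11, "ty": 0, "tz": 0, "ax": 0, "ay": 0, "az": 0},
    {"jaw": 0, "tx": -0.11, "ty": 0, "tz": 0, "ax": 0, "ay": 0, "az": 0}
  ]
}}

```text
time: 13.25
tool_pos: [0.3601, 0.0995, 0.168]
ee_rot: [3.141, -0.0, 0.08]
wrist_force: [0.1, -0.1, 0.6]
width: 0.0004
```

Run:
```python
from h import *
im=line();line();line()
o=get_obs();print(o["tool_pos"],o["wrist_force"],o["ee_rot"])
cv2.imwrite("pics/s4.png",cv2.resize(im[190:270,280:370].astype(np.uint8),(720,640)[:2],interpolation=cv2.INTER_CUBIC)[:600,:,::-1])
```

```text
face line px 20 angle -0.09050260481694905 spread 0.12
rim line px 35 angle -0.066
face line px 19 angle -0.08084700409208638 spread 0.12
rim line px 36 angle -0.067
face line px 20 angle -0.09050260481694905 spread 0.12
rim line px 35 angle -0.066
[0.36276251 0.09958509 0.16800692] [ 0.88168029 -0.12098907  0.58608708] [ 3.14082521e+00 -8.16249063e-04  7.93064902e-02]
```

View pics/s4.png

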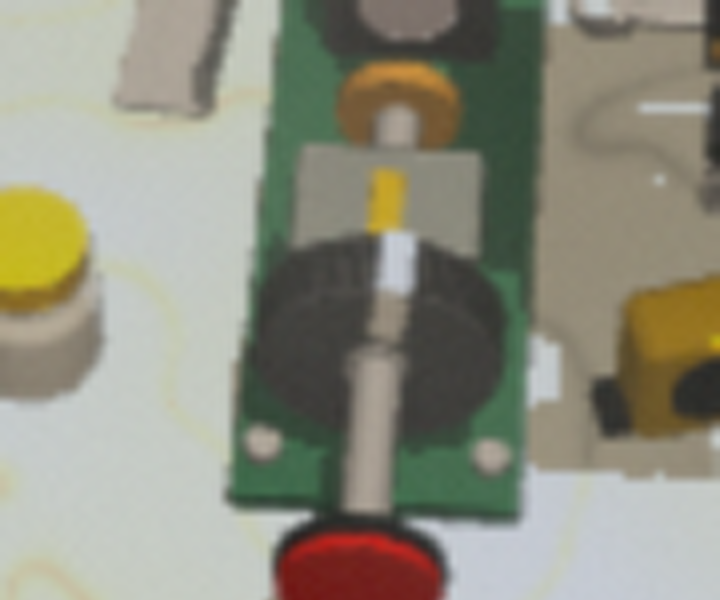

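Call:
{"fn": "step_arm", "kwargs": {
  "steps": [
    {"jaw": 0, "tx": 0.04, "ty": 0.0, "tz": 0, "ax": 0, "ay": 0, "az": 0.002},
    {"jaw": 0, "tx": 0.08, "ty": 0.0, "tz": 0, "ax": 0, "ay": 0, "az": 0.002},
    {"jaw": 0, "tx": 0.115, "ty": 0.001, "tz": 0, "ax": 0, "ay": 0, "az": 0.002},
    {"jaw": 0, "tx": 0.134, "ty": 0.001, "tz": 0.01, "ax": 0, "ay": 0, "az": 0.002},
    {"jaw": 0, "tx": 0.134, "ty": 0.001, "tz": 0.025, "ax": 0, "ay": 0, "az": 0.002},
    {"jaw": 0, "tx": 0.134, "ty": 0.001, "tz": 0.033, "ax": 0, "ay": 0, "az": 0.002},
    {"jaw": 0, "tx": 0.134, "ty": 0.001, "tz": 0.033, "ax": 0, "ay": 0, "az": 0.002}
  ]
}}

```text
time: 14.1
tool_pos: [0.4962, 0.109, 0.1328]
ee_rot: [3.141, 0.004, 0.077]
wrist_force: [-0.5, -0.3, -0.6]
width: 0.0002
```

Call:
{"fn": "step_arm", "kwargs": {
  "steps": [
    {"jaw": 0, "tx": 0, "ty": 0, "tz": 0.009, "ax": 0, "ay": 0, "az": 0},
    {"jaw": 0, "tx": 0, "ty": 0, "tz": 0.009, "ax": 0, "ay": 0, "az": 0},
    {"jaw": 0, "tx": 0.0025, "ty": 0, "tz": 0.009, "ax": 0, "ay": 0, "az": 0},
    {"jaw": 0, "tx": 0.005, "ty": 0, "tz": 0.009, "ax": 0, "ay": 0, "az": 0},
    {"jaw": 0, "tx": 0.005, "ty": 0, "tz": 0.009, "ax": 0, "ay": 0, "az": 0},
    {"jaw": 0, "tx": 0.005, "ty": 0, "tz": -0.01, "ax": 0, "ay": 0, "az": 0},
    {"jaw": 0, "tx": 0.005, "ty": 0, "tz": -0.04, "ax": 0, "ay": 0, "az": 0},
    {"jaw": 0, "tx": -0.03, "ty": 0, "tz": -0.05, "ax": 0, "ay": 0, "az": 0}
  ]
}}

```text
time: 14.9
tool_pos: [0.4698, 0.1069, 0.1859]
ee_rot: [3.141, -0.003, 0.077]
wrist_force: [-0.5, -0.3, 0.7]
width: 0.0004
```

Call:
{"fn": "step_arm", "kwargs": {
  "steps": [
    {"jaw": 0, "tx": -0.04, "ty": 0, "tz": 0, "ax": 0, "ay": 0, "az": 0},
    {"jaw": 0, "tx": -0.08, "ty": 0, "tz": 0, "ax": 0, "ay": 0, "az": 0},
    {"jaw": 0, "tx": -0.11, "ty": 0, "tz": 0, "ax": 0, "ay": 0, "az": 0},
    {"jaw": 0, "tx": -0.11, "ty": 0, "tz": 0, "ax": 0, "ay": 0, "az": 0}
  ]
}}

```text
time: 15.3
tool_pos: [0.3578, 0.0985, 0.1862]
ee_rot: [3.141, -0.006, 0.077]
wrist_force: [0.6, -0.3, 0.9]
width: 0.0005
```

Run:
```python
from h import *
im=line();line()
o=get_obs();print(o["tool_pos"],o["wrist_force"],o["ee_rot"])
cv2.imwrite("pics/s5.png",cv2.resize(im[190:270,280:370].astype(np.uint8),(720,640)[:2],interpolation=cv2.INTER_CUBIC)[:600,:,::-1])
```

```text
face line px 19 angle -0.012466313782362924 spread 0.1
rim line px 33 angle 0.029
face line px 19 angle -0.012466313782362924 spread 0.1
rim line px 32 angle 0.034
[0.36044788 0.09853755 0.18621881] [0.54981581 0.20057202 0.12973821] [ 3.1408841  -0.0063824   0.07668191]
```

View pics/s5.png

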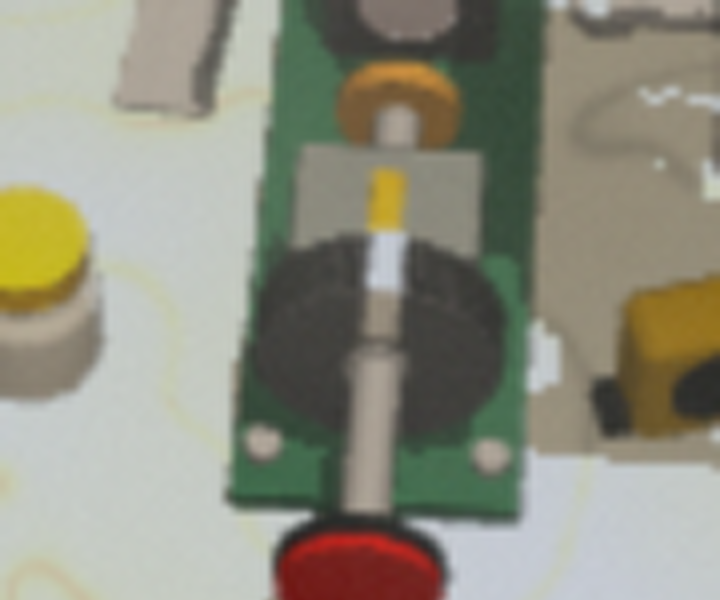

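Run:
```python
from h import *
K,o,Rm=cam("side"); ims=[snapshot("side")[0].astype(int) for _ in range(2)]; im=sum(ims)/2
v,u=np.mgrid[0:400,0:640]; D=np.stack([(u-K[0,2])/K[0,0],(v-K[1,2])/K[1,1],np.ones_like(u,float)],-1)@Rm.T
def at(z): return loc(o+D*((z-o[2])/D[...,2])[...,None])
A=at(.107); wy=np.clip(np.minimum(im[...,0],im[...,1])-im[...,2]-25,0,None)*(abs(A[...,0])<.02)*(A[...,1]>.04)*(A[...,1]<.085)
B=at(.1195); ww=np.clip(im.min(-1)-100,0,None)*(abs(B[...,0]-.0)<.02)*(B[...,1]>.092)*(B[...,1]<.114)
for W,P in((wy,A),(ww,B)): print([(W*P[...,i]).sum()/W.sum() for i in(0,1)],(W>0).sum())
# housing & rod/pad centres for comparison
im8,d=snapshot("side"); L=loc(cloud("side",d))
g=(im8[...,0].astype(int)>im8[...,1].astype(int)+60)&(abs(L[...,1]-.2)<.06)&(abs(L[...,0])<.05)&(L[...,2]>.04); F=L[g]; print("pad",(F[:,0].min()+F[:,0].max())/2,np.median(F[:,1]))
```

```text
[np.float64(0.0029507940117836735), np.float64(0.06333536635392997)] 40
[np.float64(0.0007767880124098851), np.float64(0.10239889172483493)] 35
pad 0.0030069002832449777 0.21265308892122725
```

Call:
{"fn": "step_arm", "kwargs": {
  "steps": [
    {"jaw": 0, "tx": 0.04, "ty": 0.0, "tz": 0, "ax": 0, "ay": 0, "az": 0},
    {"jaw": 0, "tx": 0.08, "ty": 0.0, "tz": 0, "ax": 0, "ay": 0, "az": 0},
    {"jaw": 0, "tx": 0.115, "ty": 0, "tz": 0.01, "ax": 0, "ay": 0, "az": 0},
    {"jaw": 0, "tx": 0.138, "ty": 0, "tz": 0.025, "ax": 0, "ay": 0, "az": 0},
    {"jaw": 0, "tx": 0.138, "ty": 0, "tz": 0.04, "ax": 0, "ay": 0, "az": 0},
    {"jaw": 0, "tx": 0.138, "ty": 0, "tz": 0.052, "ax": 0, "ay": 0, "az": 0},
    {"jaw": 0, "tx": 0.138, "ty": 0, "tz": 0.052, "ax": 0, "ay": 0, "az": 0}
  ]
}}

```text
time: 16.25
tool_pos: [0.4967, 0.1088, 0.1313]
ee_rot: [3.141, 0.002, 0.076]
wrist_force: [-0.4, -0.3, -0.0]
width: 0.0006
```

Call:
{"fn": "step_arm", "kwargs": {
  "steps": [
    {"jaw": 0, "tx": 0, "ty": 0, "tz": 0.009, "ax": 0, "ay": 0, "az": 0},
    {"jaw": 0, "tx": 0, "ty": 0, "tz": 0.009, "ax": 0, "ay": 0, "az": 0},
    {"jaw": 0, "tx": 0.0015, "ty": 0, "tz": 0.009, "ax": 0, "ay": 0, "az": 0},
    {"jaw": 0, "tx": 0.003, "ty": 0, "tz": 0.009, "ax": 0, "ay": 0, "az": 0},
    {"jaw": 0, "tx": 0.003, "ty": 0, "tz": 0.009, "ax": 0, "ay": 0, "az": 0},
    {"jaw": 0, "tx": 0.003, "ty": 0, "tz": -0.01, "ax": 0, "ay": 0, "az": 0},
    {"jaw": 0, "tx": 0.003, "ty": 0, "tz": -0.04, "ax": 0, "ay": 0, "az": 0},
    {"jaw": 0, "tx": 0.003, "ty": -0.03, "tz": -0.06, "ax": 0, "ay": 0, "az": 0}
  ]
}}

```text
time: 17.05
tool_pos: [0.498, 0.1372, 0.194]
ee_rot: [3.139, -0.002, 0.072]
wrist_force: [0.6, 0.4, -0.6]
width: 0.0005
```

Call:
{"fn": "step_arm", "kwargs": {
  "steps": [
    {"jaw": 0, "tx": 0, "ty": -0.04, "tz": 0, "ax": 0, "ay": 0, "az": -0.005},
    {"jaw": 0, "tx": 0, "ty": -0.08, "tz": 0.0, "ax": 0, "ay": 0, "az": -0.005},
    {"jaw": 0, "tx": 0, "ty": -0.115, "tz": 0.0, "ax": 0, "ay": 0, "az": -0.005},
    {"jaw": 0, "tx": 0, "ty": -0.125, "tz": 0.0, "ax": 0, "ay": 0, "az": -0.005},
    {"jaw": 0, "tx": 0, "ty": -0.125, "tz": 0.03, "ax": 0, "ay": 0, "az": -0.005},
    {"jaw": 0, "tx": 0, "ty": -0.125, "tz": 0.07, "ax": 0, "ay": 0, "az": -0.005},
    {"jaw": 0, "tx": 0, "ty": -0.125, "tz": 0.11, "ax": 0, "ay": 0, "az": -0.005},
    {"jaw": 0, "tx": 0, "ty": -0.125, "tz": 0.126, "ax": 0, "ay": 0, "az": -0.005}
  ]
}}

```text
time: 17.85
tool_pos: [0.4864, 0.2597, 0.0636]
ee_rot: [3.137, 0.004, 0.077]
wrist_force: [-0.3, -1.1, 0.2]
width: 0.0005
```

```bash
cat > ck.py <<'E'
from h import *
K,o,Rm=cam("side"); im,d=snapshot("side"); im=im.astype(float)
v,u=np.mgrid[0:400,0:640]; D=np.stack([(u-K[0,2])/K[0,0],(v-K[1,2])/K[1,1],np.ones_like(u,float)],-1)@Rm.T
def at(z): return loc(o+D*((z-o[2])/D[...,2])[...,None])
A=at(.107); wy=np.clip(np.minimum(im[...,0],im[...,1])-im[...,2]-25,0,None)*(abs(A[...,0])<.02)*(A[...,1]>.04)*(A[...,1]<.085)
B=at(.1195); ww=np.clip(im.min(-1)-100,0,None)*(abs(B[...,0]-.0)<.02)*(B[...,1]>.092)*(B[...,1]<.114)
for W,P in((wy,A),(ww,B)): print([(W*P[...,i]).sum()/W.sum() for i in(0,1)],(W>0).sum())
ob=get_obs(); print(ob["tool_pos"],loc(ob["tool_pos"]),ob["wrist_force"],ob["ee_rot"])
cv2.imwrite("pics/ck_%.2f.png"%ob["time"],cv2.resize(im[180:280,270:390].astype(np.uint8),(720,600),interpolation=cv2.INTER_CUBIC)[:,:,::-1])
print("pics/ck_%.2f.png"%ob["time"])
E
python3 ck.py
```

```text
[np.float64(nan), np.float64(nan)] 0
[np.float64(nan), np.float64(nan)] 0
[0.48559338 0.2592691  0.06202792] [-0.00109447  0.2510973   0.06202792] [-0.85869881 -0.40533144 -1.02517434] [3.13587455 0.00711406 0.07669211]
pics/ck_17.90.pngck.py:7: RuntimeWarning: invalid value encountered in scalar divide
  for W,P in((wy,A),(ww,B)): print([(W*P[...,i]).sum()/W.sum() for i in(0,1)],(W>0).sum())
```

Call:
{"fn": "step_arm", "kwargs": {
  "steps": [
    {"jaw": 0, "tx": 0.002, "ty": 0.008, "tz": -0.006, "ax": 0, "ay": 0, "az": 0},
    {"jaw": 0, "tx": 0.002, "ty": 0.016, "tz": -0.006, "ax": 0, "ay": 0, "az": 0},
    {"jaw": 0, "tx": 0.002, "ty": 0.023, "tz": -0.006, "ax": 0, "ay": 0, "az": 0},
    {"jaw": 0, "tx": 0.002, "ty": 0.027, "tz": -0.006, "ax": 0, "ay": 0, "az": 0},
    {"jaw": 0, "tx": 0.002, "ty": 0.031, "tz": -0.006, "ax": 0, "ay": 0, "az": 0},
    {"jaw": 0, "tx": 0.002, "ty": 0.036, "tz": -0.006, "ax": 0, "ay": 0, "az": 0}
  ]
}}

```text
time: 18.5
tool_pos: [0.4913, 0.2242, 0.0695]
ee_rot: [3.138, 0.004, 0.077]
wrist_force: [0.0, 2.5, 2.5]
width: 0.0006
```

Call:
{"fn": "step_arm", "kwargs": {
  "steps": [
    {"jaw": 0, "tx": 0, "ty": 0.005, "tz": 0, "ax": 0, "ay": 0, "az": 0},
    {"jaw": 0, "tx": 0, "ty": 0.01, "tz": 0, "ax": 0, "ay": 0, "az": 0},
    {"jaw": 0, "tx": 0, "ty": 0.015, "tz": 0, "ax": 0, "ay": 0, "az": 0},
    {"jaw": 0, "tx": 0, "ty": 0.02, "tz": 0, "ax": 0, "ay": 0, "az": 0},
    {"jaw": 0, "tx": 0, "ty": 0.024, "tz": 0, "ax": 0, "ay": 0, "az": 0},
    {"jaw": 0, "tx": 0, "ty": 0.028, "tz": 0, "ax": 0, "ay": 0, "az": 0},
    {"jaw": 0, "tx": 0, "ty": 0.031, "tz": 0, "ax": 0, "ay": 0, "az": 0},
    {"jaw": 0, "tx": 0, "ty": 0.034, "tz": 0, "ax": 0, "ay": 0, "az": 0}
  ]
}}

```text
time: 19.3
tool_pos: [0.4938, 0.19, 0.0695]
ee_rot: [3.138, 0.005, 0.077]
wrist_force: [-1.1, 3.1, -0.4]
width: 0.0008
```

Call:
{"fn": "step_arm", "kwargs": {
  "steps": [
    {"jaw": 0, "tx": 0, "ty": 0.0015, "tz": 0, "ax": 0, "ay": 0, "az": 0},
    {"jaw": 0, "tx": 0, "ty": 0.003, "tz": 0, "ax": 0, "ay": 0, "az": 0},
    {"jaw": 0, "tx": 0, "ty": 0.004, "tz": 0, "ax": 0, "ay": 0, "az": 0},
    {"jaw": 0, "tx": 0, "ty": 0.004, "tz": 0, "ax": 0, "ay": 0, "az": 0}
  ]
}}

```text
time: 19.7
tool_pos: [0.494, 0.1862, 0.0695]
ee_rot: [3.138, 0.005, 0.077]
wrist_force: [-0.4, 3.5, 0.9]
width: 0.0004
```

Call:
{"fn": "step_arm", "kwargs": {
  "steps": [
    {"jaw": 0, "tx": 0, "ty": 0.0015, "tz": 0, "ax": 0, "ay": 0, "az": 0},
    {"jaw": 0, "tx": 0, "ty": 0.0025, "tz": 0, "ax": 0, "ay": 0, "az": 0},
    {"jaw": 0, "tx": 0, "ty": 0.0025, "tz": 0, "ax": 0, "ay": 0, "az": 0}
  ]
}}

```text
time: 20.0
tool_pos: [0.4941, 0.1863, 0.0696]
ee_rot: [-3.14, 0.004, 0.078]
wrist_force: [-0.2, 8.9, -0.1]
width: 0.0007
```

Call:
{"fn": "step_arm", "kwargs": {
  "steps": [
    {"jaw": 0, "tx": 0, "ty": 0.003, "tz": 0, "ax": 0, "ay": 0, "az": 0},
    {"jaw": 0, "tx": 0, "ty": 0.004, "tz": 0, "ax": 0, "ay": 0, "az": 0},
    {"jaw": 0, "tx": 0, "ty": 0.004, "tz": 0, "ax": 0, "ay": 0, "az": 0}
  ]
}}

```text
time: 20.3
tool_pos: [0.494, 0.1865, 0.0697]
ee_rot: [-3.131, 0.004, 0.079]
wrist_force: [0.4, 13.5, 0.0]
width: 0.0004
```

Home firmly (13.5 N, no more travel). Back off in +y, then up and clear.

Call:
{"fn": "step_arm", "kwargs": {
  "steps": [
    {"jaw": 0, "tx": 0, "ty": -0.005, "tz": 0, "ax": 0, "ay": 0, "az": 0},
    {"jaw": 0, "tx": 0, "ty": -0.025, "tz": 0, "ax": 0, "ay": 0, "az": 0},
    {"jaw": 0, "tx": 0, "ty": -0.05, "tz": 0, "ax": 0, "ay": 0, "az": 0},
    {"jaw": 0, "tx": 0, "ty": -0.06, "tz": -0.03, "ax": 0, "ay": 0, "az": 0},
    {"jaw": 0, "tx": 0, "ty": -0.06, "tz": -0.075, "ax": 0, "ay": 0, "az": 0},
    {"jaw": 0, "tx": 0, "ty": -0.06, "tz": -0.12, "ax": 0, "ay": 0, "az": 0},
    {"jaw": 0, "tx": -0.04, "ty": -0.06, "tz": -0.13, "ax": 0, "ay": 0, "az": 0},
    {"jaw": 0, "tx": -0.08, "ty": -0.06, "tz": -0.13, "ax": 0, "ay": 0, "az": 0}
  ]
}}

```text
time: 21.1
tool_pos: [0.4114, 0.2382, 0.2036]
ee_rot: [-3.132, -0.002, 0.077]
wrist_force: [-0.3, 0.6, 0.2]
width: 0.0007
```

Call:
{"fn": "step_arm", "kwargs": {
  "steps": [
    {"jaw": 0, "tx": -0.04, "ty": 0, "tz": 0, "ax": 0, "ay": 0, "az": 0},
    {"jaw": 0, "tx": -0.07, "ty": 0, "tz": 0, "ax": 0, "ay": 0, "az": 0},
    {"jaw": 0, "tx": -0.08, "ty": 0, "tz": 0, "ax": 0, "ay": 0, "az": 0},
    {"jaw": 0, "tx": -0.08, "ty": 0, "tz": 0, "ax": 0, "ay": 0, "az": 0},
    {"jaw": 0, "tx": -0.08, "ty": 0, "tz": 0, "ax": 0, "ay": 0, "az": 0}
  ]
}}

```text
time: 21.6
tool_pos: [0.3326, 0.2318, 0.2035]
ee_rot: [-3.133, -0.003, 0.077]
wrist_force: [-0.1, -0.3, -0.8]
width: 0.0003
```

```bash
python3 ck.py; mv pics/ck_2*.png pics/fin.png
```

```text
[np.float64(0.00293405657482186), np.float64(0.06336635520407319)] 41
[np.float64(0.002733294342018528), np.float64(0.10241916541312378)] 32
[0.33272808 0.23180329 0.20329674] [-0.15561961  0.23547187  0.20329674] [-0.19903873  0.1579563  -0.09575306] [-3.13270326e+00 -2.06648678e-03  7.63755438e-02]
pics/ck_21.65.png
```

View pics/fin.png

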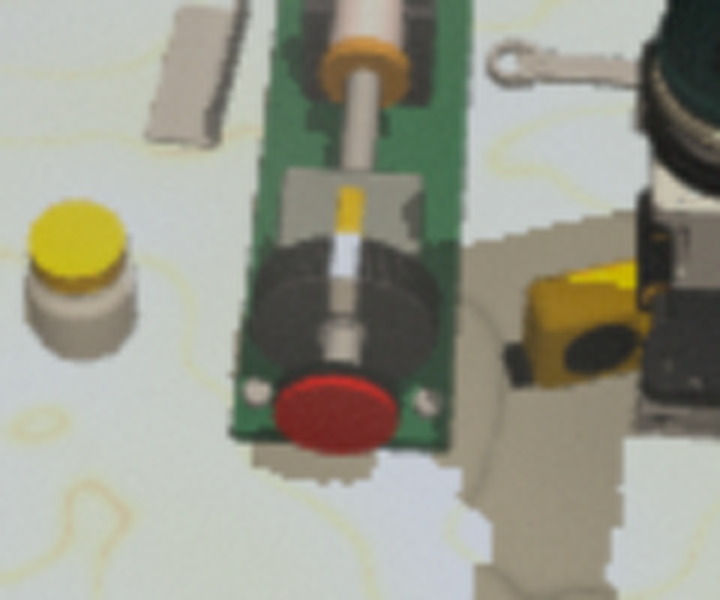

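The picture shows the white line (345,255) in line with the pointer (350,210), 0.2 mm off. The brass stop (365,70) is against the tube, the bystanders are unmoved, and the hand is clear.

```bash
python3 -c "
from bench import *
print(close_job())"
```

```text
the job is handed in; nothing more can be done
None
```

I rolled the ring loose with repeated light fingertip strokes across its top until the white line came back to the pointer for the second time. Then I pushed the red pad's outer face with the shut fingers until the brass stop met the tube. The job was handed in at about 21.7 s of the 72 s allowed.

- **Ring:** the line went from about 0.7 rad past the pointer, once round past it, and back a second time. In the last picture, taken after the push, its centre is about 0.2 mm from the pointer's (under 0.01 rad). While the line was behind the rod, after the 6th and 7th strokes, my line finder saw nothing. I kept count from the stroke length, and the next readings fitted.
- **Stop:** the pad stopped moving as the push force rose from 3.5 to 13.5 N. That was where the sizes given put home, to within about a millimetre, and the picture shows the brass against the tube.
- **Hand and bench:** after the push I backed off and moved the hand clear. The last picture shows the jar, tape measure, offcut and wrench in place. The mug, spray can and grinding disc were outside it, but the arm never came near enough to touch them.

One camera check partway, just before the push, gave no reading because the gripper hid the ring. I repeated it once the hand was clear.

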